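Bolt the street painter's chest shut

TASK

Packing up: bolt the lid of the paint chest. With the fingers' outside, push the knob of the barrel bolt along its slot until the bolt is fully home in the keeper on the fixed rail, then push the knob over and down into the side notch until it lies flat and the bolt can no longer slide back. Only push - do not pinch the knob or lift the lid - and leave the pots, can, bottle and brushes where they stand.

Things in the scene. Friction and masses are not known exactly. Their poses are not given: they have to be found in the camera images.
- chest: Low black paint chest fixed to the table, 260 (x) by 460 (y) by 120 mm high. Origin: centre of its underside; z up; at yaw 0 its x points away from the robot. Its top, z = 120, has along y: the hinged lid, y = -225 to 55 (hinge on the -y edge), a fixed rail, y = 58 to 113, and an open well of paint pots (caps below z = 120), to y = 230. The lid carries a steel barrel bolt along y.
- notch (a point): On the bolt's axis at the notch; axes as the chest's. Chest frame: x = -30, y = 5, z = 136 mm (16 above the lid). The barrel, a 26 mm tube, runs along the axis from y = -105 to 45; top at z = 149. Its L-shaped slot, 10 mm wide, runs straight along the top, stem at y = -55 to 5, and there turns into the notch, from the top down the -x side to level. Baseplate 50 by 158 by 3 mm.
- keeper (a point): Centre of the keeper's mouth on the bolt's axis; chest frame x = -30, y = 90, z = 136 mm. A steel loop on the fixed rail, 27 mm wide (x), 24 mm long (y), top at z = 149.5, into which the bolt's 14 mm rod slides.
- bolt (a joint): How far the bolt has been slid towards the chest's +y (to the keeper), in m: 0 drawn back, 0.060 fully home (end stop). Starts between 0 and 0.024. Takes about 2.5 N and stays where it is left. In the straight slot the knob can only slide (it rocks about 0.15 rad); the notch, reached at 0.058 to 0.060, lets it only turn (then 2 mm of end play).
- knob (a joint): Angle of the knob about the bolt's axis, rad: 0 = stem upright in the straight slot (as it starts), 1.57 = level towards the chest's -x, fully down in the notch (end stop 1.58). Takes about 1.2 N at the ball; stays where it is left.
- knob_ball (a point): Centre of the round steel knob: a 20 mm ball on an 8 mm stem, 42 mm from the bolt's axis. Upright it is 58 mm above the lid (z = 178 mm), at chest x = -30 mm, y = -55 mm plus the bolt's travel. Locked it lies at chest x = -72, y = 5, z = 136 mm.
- lid (a joint): Angle of the hinged lid, rad: 0 = shut, as it starts; grows as its +y edge rises. Only its own weight (1 kg) keeps it shut until the bolt is home.
- pot_back: Small screw-top paint pot, 38 mm diameter, 50 mm high, standing loose on the lid near the far (+x) side. Origin: centre of its underside. To be left alone.
- pot_corner: Smaller paint pot, 34 mm diameter, 42 mm high, standing loose on the lid near its -x, -y corner. Origin: centre of its underside. To be left alone.
- pot_well: Paint pot, 42 mm diameter, 58 mm high, standing loose in the chest's well among fixed ones. Origin: centre of its underside. To be left alone.
- pot_table: Paint pot, 40 mm diameter, 55 mm high, standing on the table beside the chest. Origin: centre of its underside. To be left alone.
- spray_can: Spray can, 66 mm diameter, 190 mm high, standing on the table beside the chest. Origin: centre of its underside. To be left alone.
- water_bottle: Clear water bottle with a screw cap, 66 mm diameter, 200 mm high, standing on the table beside the chest. Origin: centre of its underside. To be left alone.
- brush_jar: Jar of 68 mm diameter with brushes in it, 190 mm high in all, standing on the table beside the chest. Origin: centre of its underside. To be left alone.

How it is judged (in metres and radians):
On the way, in this order (a step that is already met when the one before it is completed fails the run):
1. the bolt is pushed fully home with its knob still upright in the straight slot (value of joint bolt above 0.056 m and value of joint knob below 0.5 rad).
2. the knob is pushed down into the notch (value of joint bolt above 0.056 m and value of joint knob above 1.4 rad), for 0.1 s.
At the end, for the whole second after the job is handed in: The bolt is within 4 mm of fully home (joint bolt above 0.056), the knob lies down in the notch (joint knob above 1.4 rad, within about 10 degrees of level), both at rest, and the lid is shut (below 0.03 rad) (all of step 2 and value of joint lid below 0.03 rad and velocity of joint knob between -0.1 and 0.1 rad/s and velocity of joint bolt between -0.01 and 0.01 m/s); the robot touches nothing.
It fails at once if the lid is lifted (value of joint lid above 0.06 rad).
It fails at once if the knob is pinched between the fingers (distance between the grasp point and knob_ball below 0.013 m and contact force between the fingers and knob above 1 N).
It fails at once if a pot, the can, the bottle or the brush jar is moved more than 15 mm or lifted (distance of any of pot_back, pot_corner, pot_well, pot_table, spray_can, water_bottle, brush_jar from where it was at the start of the episode above 0.015 m).
It also fails if it takes over 45 s, if anything falls off the work surface, if the arm or the gripper's body presses on something with over 40 N, if the wrist force passes 120 N, or if a joint passes its speed limit or range.

ROBOT

A 6-joint arm with a two-finger parallel gripper is mounted at the origin on the work surface. World frame = base frame: x ahead of the robot, y to its left, z up, the work surface at z = 0. Lengths are in mm, angles in rad, forces in N, time in s.
With the tool pointing down it reaches from about 300 to 875 mm from the base axis. Payload 6.4 kg.
Tool frame: the origin (TCP) lies midway between the tips of the shut fingers; the grasp point (between the pads) lies 19 mm behind it (r.tcp_to_grasp is the distance from the TCP to the grasp point, in mm); z points along the fingers, y is the direction in which the jaws open and shut (so a half turn about z gives the same grasp; the last joint's range is limited). The gripper opens to 85 mm and grips with 20 to 120 N. Pads are 22 mm wide; open, the fingers measure 114 mm over their backs; the gripper's body (76 mm by 85 mm) begins 54 mm behind the grasp point. The pads swing forward as they close: fully open they stand 13 mm farther back than shut.
Start: joints at [-1.531, 0.181, 1.607, -0, 1.354, -0.206], TCP at [139.932, -557.728, 231.288] pointing down, gripper open.
Joint ranges: [-2.99, 2.99], [-0.89, 2.07], [0.3, 2.58], [-1.14, 4.28], [0, 2.63], [-3.12, 3.12]. Speed limits (rad/s): [2.57, 2.57, 3.01, 3.14, 3.14, 3.14].

INTERFACE

Orientations are given as a unit quaternion [x, y, z, w].
In Python, from station import r gives the robot as it stands.
- The arm moves only by the tool play_rows, never from a script. Its argument "motion" is text: rows parted by semicolons, each of 4 numbers parted by spaces: the shift along the world's x, y, z in cm, then the turn about the world's z in rad. A call has 1 to 5 rows; each row is the pose to reach, as a shift and turn from the pose commanded when the call began; what a row does not reach only later rows make up. A row lasts 1/10 s, in which the tool goes at most 50 mm and 8.59 degrees, less where a joint would pass 70% of its speed; a pose out of reach is approached as far as the arm can. A call with a gripper value outside its range is refused whole. "claw" is the finger opening in cm, from 0 to 8.54, set as the call begins (left out, the last holds). The fingers move at their own pace and stop on an object; "grip_force" is the grip in N (left out, the last holds). Time passes only in rows, so rows that repeat a pose let the fingers close. It gives the time, the measured TCP pose, the force and the opening at its end, in the units of the state.
- r.sense(): the state, without advancing time (a new reading comes with each control period).
- r.read_camera(name): name is "scene" or "top" or "wrist"; returns the picture (480x640x3 uint8, red, green, blue); there is no depth.
- r.camera_info(name): a dict with "mtx" (3x3 intrinsics, pixels), "R" (3x3) and "t" (3): a world point X has camera coordinates R X + t; the wrist camera has in their place "mount" (4x4, takes a point from camera to tool coordinates, whose origin is the TCP and whose axes are the flange's). Camera axes: x right, y down, z forward; pixel columns grow to the right and rows downward; lengths in mm; the calibration is good to about 2 mm. A picture is of the moment at which its call begins: read the wrist's pose just before it. camera_info takes no time and is no camera call.
- r.close_job(): hands the job in, once; it reports no verdict.
The state is a dict: "time_s": time; "qpos": joint angles; "joint_velocities": joint speeds; "tau": joint torques, N m; "eef_pos": TCP position; "tcp_rot": TCP orientation; "ft_force": force on the tool from outside, world axes, zero at the start; "ft_torque": the same for the moment, N m; "grip_width": finger opening in mm.
Only numpy, scipy, OpenCV 4.12 (cv2) and the standard library are available. Lean on these libraries where they do the work, as an engineer would, in place of code of your own. Each camera call takes 0.05 s, during which the arm holds its last target.

## Working session

There is one attempt and no reset: what is moved stays moved. The work goes in short steps, Python scripts to look and compute and a tool call to move; the robot and the scene stay as the last step left them, time stands still between calls to the robot, and variables do not carry over. Pictures are saved under pics/ and viewed, and the job is handed in when it is done.

Besides the shell and the picture viewer there is one more tool, called after "Call:" as a command line: name --argument value ..., lists and objects as JSON in quotes. play_rows: Moves the arm, as the interface text tells. Its arguments: {"type":"object","properties":{"motion":{"type":"string"},"claw":{"type":"number"},"grip_force":{"type":"number"}},"required":["motion"]}

```bash
mkdir -p pics; ls; python3 - <<'E'
from station import r
import cv2,numpy as np
s=r.sense();print(s)
for n in("scene","top"):
    im=r.read_camera(n);cv2.imwrite(f"pics/{n}0.png",im[:,:,::-1])
    c=r.camera_info(n);print(n,c)
print(r.camera_info("wrist"),r.tcp_to_grasp)
E
```

```text
pics
{'time_s': 0.0, 'qpos': array([-1.53130931e+00,  1.81533590e-01,  1.60797446e+00,  4.60129638e-06,
        1.35375457e+00, -2.06306080e-01]), 'joint_velocities': array([-2.06561578e-04,  1.20945074e-04,  3.58590654e-04,  1.92096558e-03,
        1.49727669e-03,  7.61795961e-05]), 'tau': array([ 2.16635832e-03, -4.44862068e+01, -3.51333869e+01, -1.59831379e-04,
        9.13760072e-03, -1.01858021e-05]), 'eef_pos': array([ 139.90626749, -557.18290361,  230.40452689]), 'tcp_rot': array([ 9.92457434e-01,  1.22586885e-01,  7.18032530e-05, -8.31892910e-04]), 'ft_force': array([-0.17078892, -0.2491538 , -0.31028963]), 'ft_torque': array([-0.02757183, -0.0243639 ,  0.04308781]), 'grip_width': 85.15007697261647}
scene {'mtx': array([[478.83208082,   0.        , 324.26729167],
       [  0.        , 478.83208082, 247.19482887],
       [  0.        ,   0.        ,   1.        ]]), 'R': array([[-7.35069051e-01,  6.77992246e-01, -7.20514338e-05],
       [ 5.01477268e-01,  5.43622626e-01, -6.73049025e-01],
       [-4.56282851e-01, -4.94773641e-01, -7.39597866e-01]]), 't': array([ 357.33275255, 
[... 241 characters left out ...]
02061037],
       [-0.99559034,  0.02178822, -0.09124223],
       [ 0.09165368,  0.01869584, -0.99561542]]), 't': array([  61.89146594,  546.96359033, 1196.96682351])}
{'mtx': array([[402.70794494,   0.        , 315.66072124],
       [  0.        , 402.70794494, 236.89676667],
       [  0.        ,   0.        ,   1.        ]]), 'mount': array([[-2.40852859e-04, -9.49651707e-01, -3.13307479e-01,
         8.10134910e+01],
       [ 9.99999818e-01, -4.01919805e-04,  4.49497772e-04,
         7.05236043e-01],
       [-5.52790808e-04, -3.13307314e-01,  9.49651632e-01,
        -1.42266204e+02],
       [ 0.00000000e+00,  0.00000000e+00,  0.00000000e+00,
         1.00000000e+00]])} 18.700000000000003
```

View pics/scene0.png

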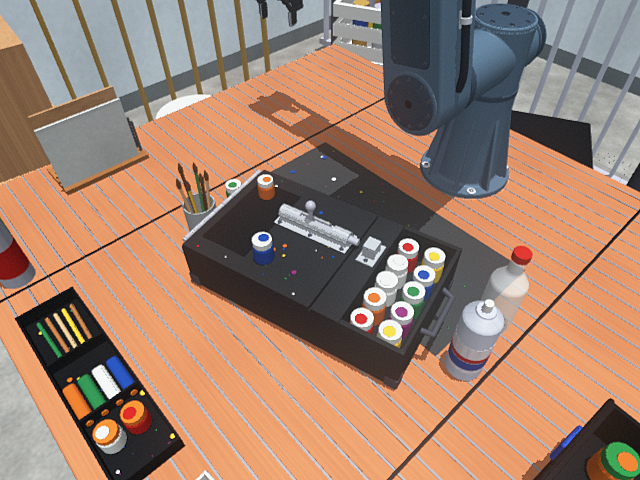

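View pics/top0.png

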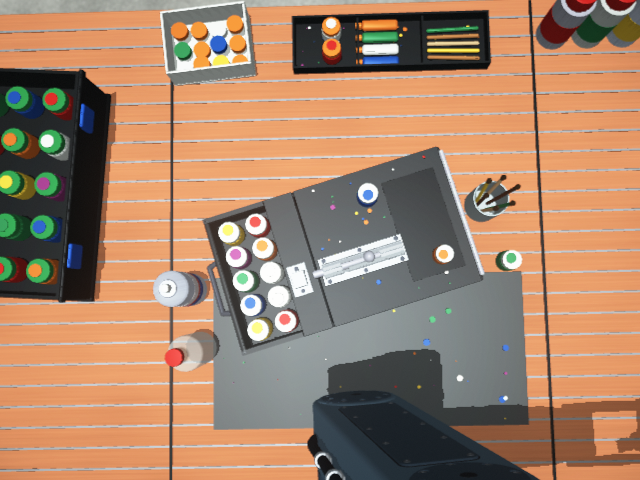

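```bash
python3 - <<'E'
import cv2
a=cv2.imread("pics/top0.png");b=cv2.imread("pics/scene0.png")
cv2.imwrite("pics/top0c.png",cv2.resize(a[140:360,195:495],None,fx=2.66,fy=2.66,interpolation=cv2.INTER_CUBIC))
cv2.imwrite("pics/top0d.png",cv2.resize(a[220:300,280:420],None,fx=5.7,fy=5.7,interpolation=cv2.INTER_CUBIC))
cv2.imwrite("pics/scene0c.png",cv2.resize(b[180:280,265:400],None,fx=5.9,fy=5.9,interpolation=cv2.INTER_CUBIC))
E
```

```text
(no output)
```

View pics/top0c.png

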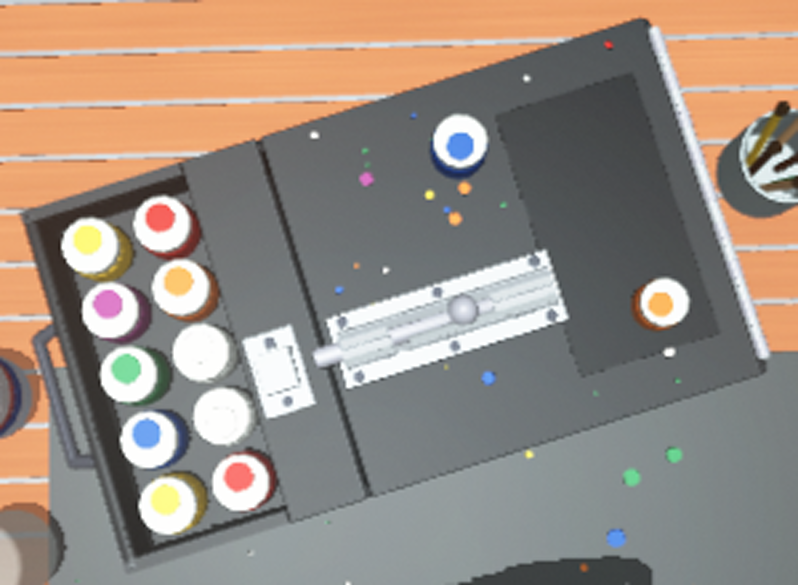

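View pics/top0d.png

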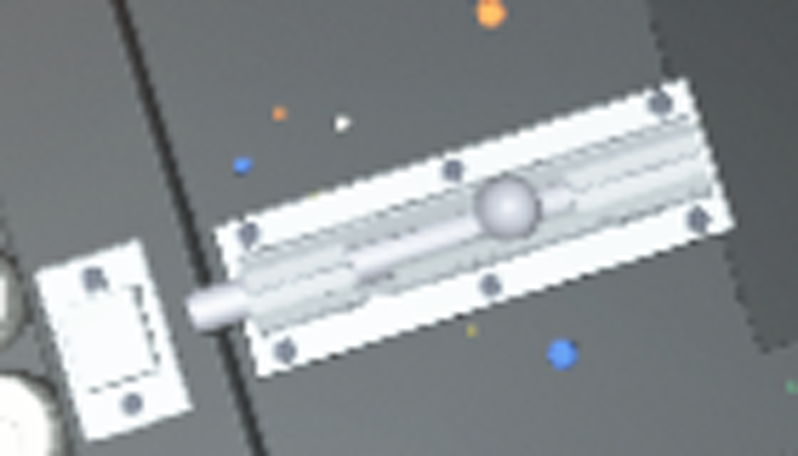

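View pics/scene0c.png

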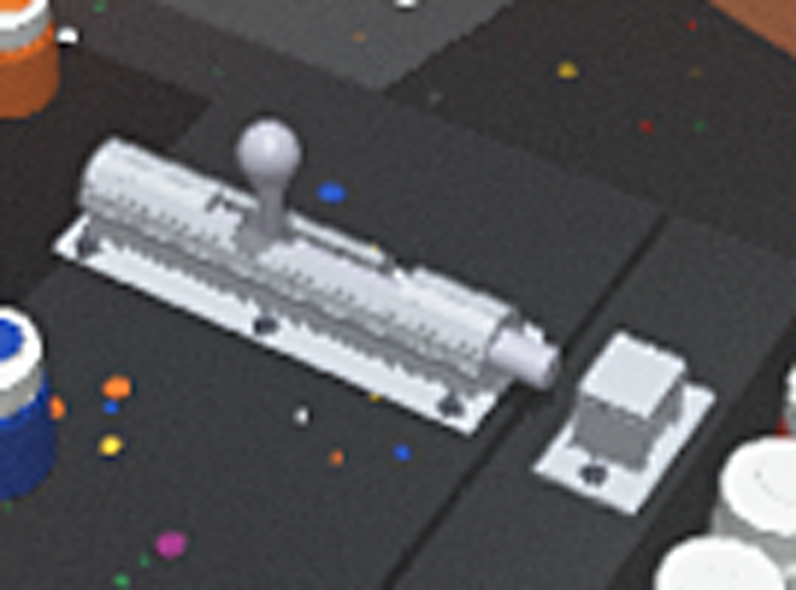

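```bash
cat > h.py <<'E'
import numpy as np
from station import r
C={n:r.camera_info(n) for n in("scene","top")}
def proj(n,X):
    c=C[n];p=c["mtx"]@(c["R"]@np.array(X,float)+c["t"]);return p[:2]/p[2]
def ch(p,X):
    c,s=np.cos(p[2]),np.sin(p[2]);return np.array([p[0]+c*X[0]-s*X[1],p[1]+s*X[0]+c*X[1],X[2]])
E
python3 - <<'E'
from h import *
from scipy.optimize import least_squares
d=lambda u,v:(280+u/5.7-.4,220+v/5.7-.4)
c=lambda u,v:(195+u/2.66-.3,140+v/2.66-.3)
s=lambda u,v:(265+u/5.9-.4,180+v/5.9-.4)
O=[("top",d(688,80),(-5,-109,123)),("top",d(733,230),(-55,-109,123)),("top",d(262,375),(-55,49,123)),("top",d(217,230),(-5,49,123)),
("top",c(260,140),(130,56.5,120)),("top",c(368,495),(-130,56.5,120)),("top",c(25,212),(130,230,120)),("top",c(130,568),(-130,230,120)),
("scene",s(470,433),(-5,49,123)),("scene",s(55,248),(-5,-109,123)),
("top",d(508,208),'b'),("scene",s(268,152),'b')]
def f(p):
    o=[]
    for n,uv,X in O:
        if X=='b':X=(-30,-55+p[3],178)
        o+=list(proj(n,ch(p,X))-uv)
    return o
q=least_squares(f,[500,-50,.28,10],loss='soft_l1')
print(q.x,np.round(np.reshape(q.fun,(-1,2)),1))
for nm,X in dict(notch=(-30,5,136),ball=(-30,-55+q.x[3],178),locked=(-72,5,136),keeper=(-30,90,136)).items(): print(nm,ch(q.x,X))
np.save("p.npy",q.x)
E
```

```text
[522.95565611  26.16787226 -12.28619195  16.50368468] [[-0.2  0.2]
 [ 0.4 -0. ]
 [-0.   0.3]
 [-0.2 -0.5]
 [-0.3 -1.2]
 [ 0.8  0.9]
 [-1.7 -0.5]
 [-1.4  2. ]
 [-0.8 -0.6]
 [-0.9 -0.6]
 [-0.1  0.3]
 [-0.2  0.2]]
notch [492.74283793  22.67708186 136.        ]
ball [504.77075894 -19.12314018 178.        ]
locked [452.38058396  11.06293297 136.        ]
keeper [469.23801279 104.36259585 136.        ]
```

```bash
cat >> h.py <<'E'
p=np.load("p.npy")
def go(*pts):
    s=r.sense();e=s["eef_pos"]
    print("t",s["time_s"],"tcp",e.round(1),"F",s["ft_force"].round(1))
    c,sn=np.cos(p[2]),np.sin(p[2]);d=e-[p[0],p[1],0]
    print("chest tcp",np.round([c*d[0]+sn*d[1],-sn*d[0]+c*d[1],d[2]],1))
    for X in pts: print(X,"delta cm",((ch(p,X)-e)/10).round(2))
E
python3 - <<'E'
from h import *
go((-30,-85,230),(-30,-85,165),(-30,-63,165),(-30,-19.5,165))
print("dirs +x,+y",ch(p,(1,0,0))-ch(p,(0,0,0)),ch(p,(0,1,0))-ch(p,(0,0,0)))
E
```

```text
t 0.1 tcp [ 139.9 -557.2  230.5] F [ 0.3 -0.3  0.6]
chest tcp [-529.4 -454.7  230.5]
(-30, -85, 230) delta cm [37.77 49.34 -0.05]
(-30, -85, 165) delta cm [37.77 49.34 -6.55]
(-30, -63, 165) delta cm [37.16 51.46 -6.55]
(-30, -19.5, 165) delta cm [35.96 55.64 -6.55]
dirs +x,+y [0.96100605 0.27652735 0.        ] [-0.27652735  0.96100605  0.        ]
```

Call:
play_rows --motion "0 0 0 0.034; 2 2 0 0.034; 5 7 0 0.034; 8 11 0 0.034; 11 15 0 0.034" --claw 0 --grip_force 60

```text
time_s: 0.6
eef_pos: [245.4, -412.5, 230.7]
tcp_rot: [0.99, 0.139, 0.0, -0.0]
ft_force: [1.5, -0.8, 0.5]
grip_width: 12.4
```

Call:
play_rows --motion "3 4 0 0; 6 8 0 0; 9 12 0 0; 12 16 0 0; 15 20 0 0"

```text
time_s: 1.1
eef_pos: [395.7, -212.4, 231.2]
tcp_rot: [0.99, 0.139, 0.0, 0.0]
ft_force: [0.4, -0.8, -0.1]
grip_width: -0.4
```

Call:
play_rows --motion "3 4 0 0; 6 8 0 0; 9 11.5 0 0; 11.5 14 0 0; 11.5 14 0 0"

```text
time_s: 1.6
eef_pos: [511.8, -71.0, 230.9]
tcp_rot: [0.99, 0.142, 0.0, -0.001]
ft_force: [-0.3, -0.6, 0.7]
grip_width: 0.6
```

```bash
python3 - <<'E'
from h import *
import cv2
go((-30,-85,165),(-30,-63,165))
cv2.imwrite("pics/w1.png",r.read_camera("wrist")[:,:,::-1])
cv2.imwrite("pics/s1.png",r.read_camera("scene")[:,:,::-1])
E
```

```text
t 1.6 tcp [511.8 -71.  230.9] F [-0.3 -0.6  0.7]
chest tcp [-37.6 -90.3 230.9]
(-30, -85, 165) delta cm [ 0.58  0.72 -6.59]
(-30, -63, 165) delta cm [-0.02  2.84 -6.59]
```

View pics/w1.png

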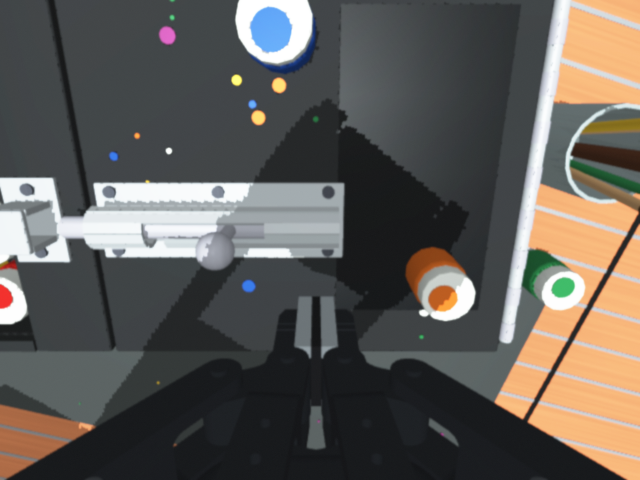

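View pics/s1.png

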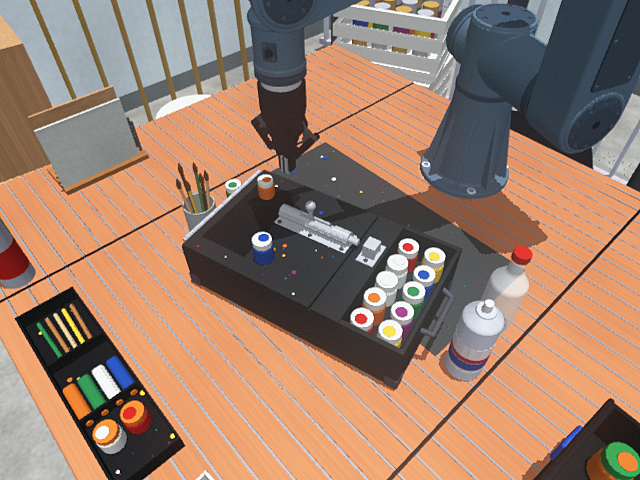

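Call:
play_rows --motion "0.3 0.4 0 0; 0.3 0.4 -2.5 0; 0.3 0.4 -5 0; 0.3 0.4 -6.5 0; 0.3 0.4 -6.5 0"

```text
time_s: 2.2
eef_pos: [510.8, -70.7, 163.9]
tcp_rot: [0.99, 0.138, -0.002, -0.001]
ft_force: [-0.5, 0.4, -0.6]
grip_width: 0.2
```

```bash
python3 - <<'E'
from h import *
import cv2
go((-30,-63,165),(-30,-19.5,165))
cv2.imwrite("pics/w2.png",r.read_camera("wrist")[:,:,::-1])
cv2.imwrite("pics/s2.png",cv2.resize(r.read_camera("scene")[130:280,230:400,::-1],None,fx=4,fy=4))
E
```

```text
t 2.2 tcp [510.8 -70.7 163.9] F [-0.5  0.4 -0.6]
chest tcp [-38.5 -89.7 163.9]
(-30, -63, 165) delta cm [0.08 2.8  0.11]
(-30, -19.5, 165) delta cm [-1.13  6.98  0.11]
```

View pics/w2.png

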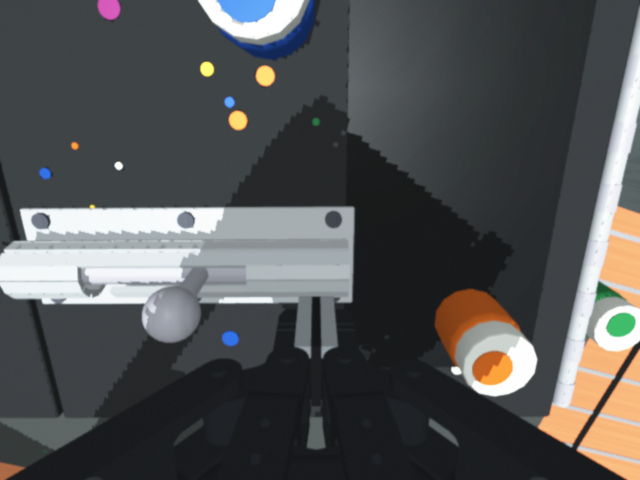

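View pics/s2.png

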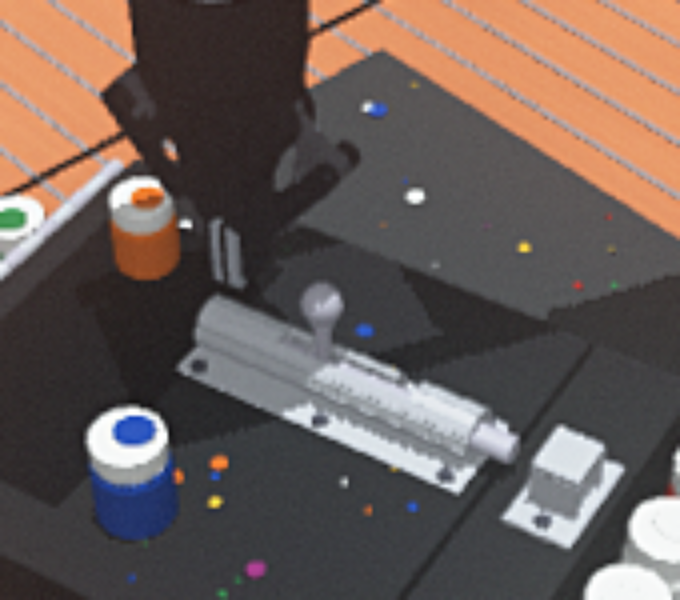

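Call:
play_rows --motion "0.7 0.7 0.1 0; 0.7 0.7 0.1 0; 0.7 0.7 0.1 0"

```text
time_s: 2.6
eef_pos: [520.7, -63.3, 168.2]
tcp_rot: [0.99, 0.14, 0.001, 0.0]
ft_force: [-0.5, -0.1, 0.3]
grip_width: 0.3
```

```bash
python3 - <<'E'
from h import *
go((-30,-63,165),(-30,-19.5,165))
print(r.sense()["tcp_rot"])
E
```

```text
t 2.6 tcp [520.7 -63.3 168.2] F [-0.5 -0.1  0.3]
chest tcp [-26.9 -85.3 168.2]
(-30, -63, 165) delta cm [-0.92  2.06 -0.32]
(-30, -19.5, 165) delta cm [-2.12  6.24 -0.32]
[9.90183386e-01 1.39771825e-01 7.27321531e-04 4.12099160e-04]
```

Call:
play_rows --motion "-0.5 1 -0.3 0; -0.9 2 -0.3 0; -1.1 2.8 -0.3 0; -1.3 3.6 -0.3 0; -1.3 3.6 -0.3 0"

```text
time_s: 3.1
eef_pos: [506.5, -26.0, 164.2]
tcp_rot: [0.99, 0.14, -0.0, -0.0]
ft_force: [-0.3, -0.2, -0.3]
grip_width: -0.2
```

```bash
python3 - <<'E'
from h import *
go((-30,-19.5,165))
E
```

```text
t 3.1 tcp [506.5 -26.  164.2] F [-0.3 -0.2 -0.3]
chest tcp [-30.2 -45.6 164.2]
(-30, -19.5, 165) delta cm [-0.7   2.51  0.08]
```

```bash
cat > look.py <<'E'
import sys,cv2
from h import *
k=sys.argv[1]
a=r.read_camera("wrist");b=r.read_camera("scene")
b=cv2.resize(b[150:280,240:400],None,fx=3.69,fy=3.69)
import numpy as np
a=cv2.resize(a,None,fx=.625,fy=.625)
o=np.zeros((480,400+591,3),np.uint8);o[:300,:400]=a;o[:,400:400+b.shape[1]]=b[:480]
o=cv2.resize(o,None,fx=.8,fy=.8)
cv2.imwrite(f"pics/l{k}.png",o[:,:,::-1])
E
python3 look.py 1
```

```text
(no output)
```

View pics/l1.png

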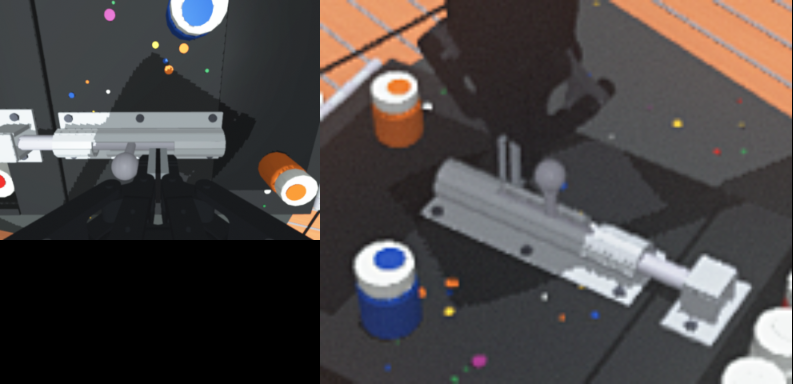

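Call:
play_rows --motion "-0.2 0.6 0.1 0; -0.4 1.2 0.1 0; -0.5 1.7 0.1 0; -0.6 2.1 0.1 0; -0.6 2.1 0.1 0"

```text
time_s: 3.7
eef_pos: [500.7, -5.7, 165.3]
tcp_rot: [0.99, 0.14, -0.0, -0.0]
ft_force: [0.0, -0.2, 0.4]
grip_width: 0.1
```

```bash
python3 - <<'E'
from h import *
go((-30,-19.5,165))
E
python3 look.py 2
```

```text
t 3.7 tcp [500.7  -5.7 165.3] F [ 0.  -0.2  0.4]
chest tcp [-30.2 -24.5 165.3]
(-30, -19.5, 165) delta cm [-0.12  0.48 -0.03]
```

View pics/l2.png

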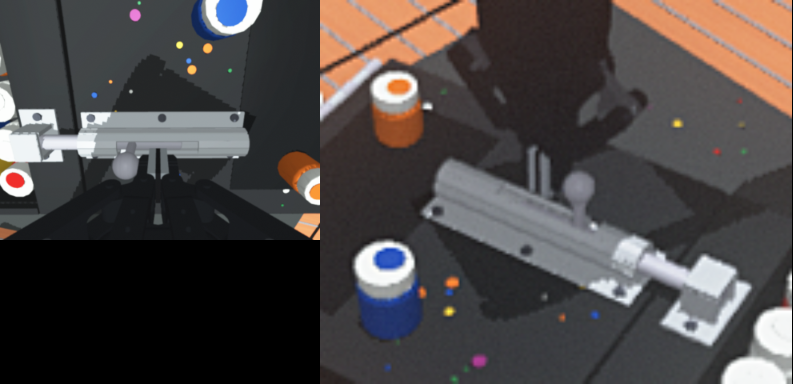

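Bolt is following; the rod is entering the keeper. Nudge on until the stop shows up as force.

Call:
play_rows --motion "-0.1 0.3 0 0; -0.1 0.5 0 0; -0.1 0.5 0 0"

```text
time_s: 4.1
eef_pos: [499.9, -1.3, 165.3]
tcp_rot: [0.99, 0.14, -0.0, 0.0]
ft_force: [-0.7, -0.4, 0.3]
grip_width: -0.3
```

```bash
python3 - <<'E'
from h import *
go((-30,-19.5,165))
import cv2
d=r.read_camera("top");cv2.imwrite("pics/t3.png",cv2.resize(d[210:310,280:420,::-1],None,fx=5.7,fy=5.7,interpolation=cv2.INTER_CUBIC))
E
python3 look.py 3
```

```text
t 4.1 tcp [499.9  -1.3 165.3] F [-0.7 -0.4  0.3]
chest tcp [-29.8 -20.  165.3]
(-30, -19.5, 165) delta cm [-0.04  0.04 -0.03]
```

View pics/l3.png

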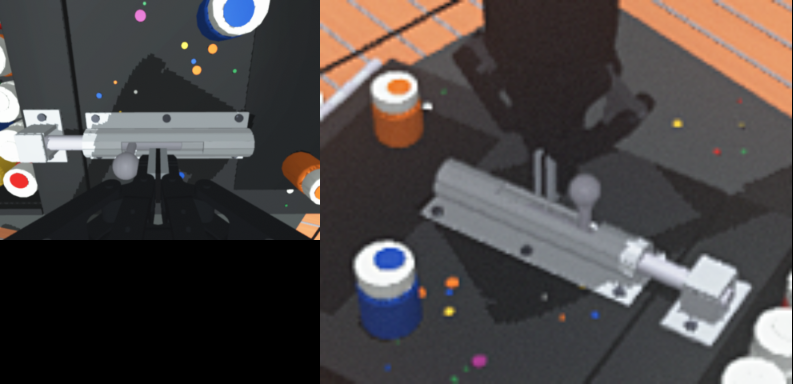

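View pics/t3.png

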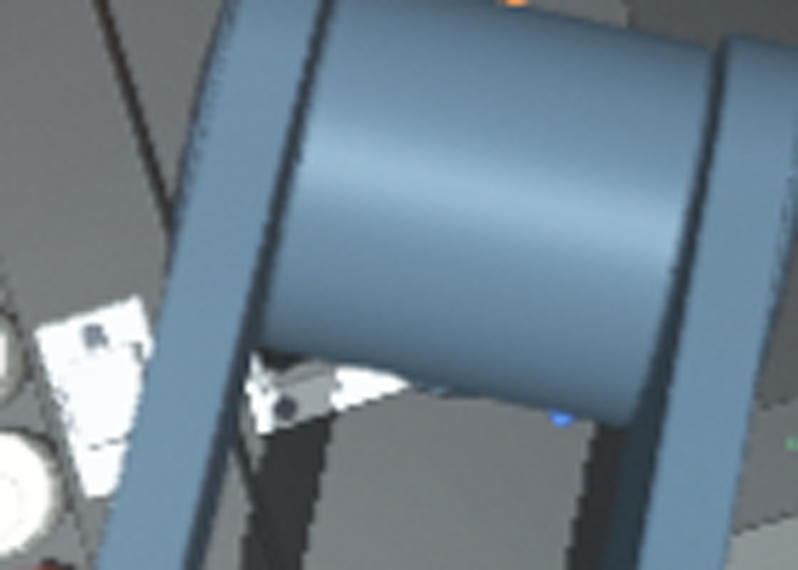

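```bash
cat > bt.py <<'E'
import sys
from h import *
u,v=[float(x) for x in sys.argv[1:3]]
uv=((u/.8-400)/3.69+240-.4,(v/.8)/3.69+150-.4)
print(uv,[(t,proj("scene",ch(p,(-30,-55+t,178))).round(1)) for t in(40,50,55,60)])
E
python3 bt.py 585 190
```

```text
(329.369647696477, 213.9631436314363) [(40, array([320.7, 210.1])), (50, array([325.3, 212. ])), (55, array([327.7, 213. ])), (60, array([330.1, 214. ]))]
```

Call:
play_rows --motion "0 0.2 0 0; -0.1 0.4 0 0; -0.1 0.4 0 0"

```text
time_s: 4.55
eef_pos: [499.5, 2.0, 165.5]
tcp_rot: [0.99, 0.139, 0.001, 0.001]
ft_force: [0.8, -5.7, -1.2]
grip_width: -0.3
```

Call:
play_rows --motion "0 0.1 0 0; -0.1 0.2 0 0; -0.1 0.2 0 0"

```text
time_s: 4.85
eef_pos: [499.2, 2.5, 165.6]
tcp_rot: [0.99, 0.139, 0.001, 0.002]
ft_force: [3.6, -11.3, -3.7]
grip_width: -0.1
```

```bash
python3 - <<'E'
from h import *
go((-30,-40,165))
E
python3 look.py 4
```

```text
t 4.85 tcp [499.2   2.5 165.6] F [  3.6 -11.3  -3.7]
chest tcp [-29.3 -16.2 165.6]
(-30, -40, 165) delta cm [ 0.6  -2.31 -0.06]
```

View pics/l4.png

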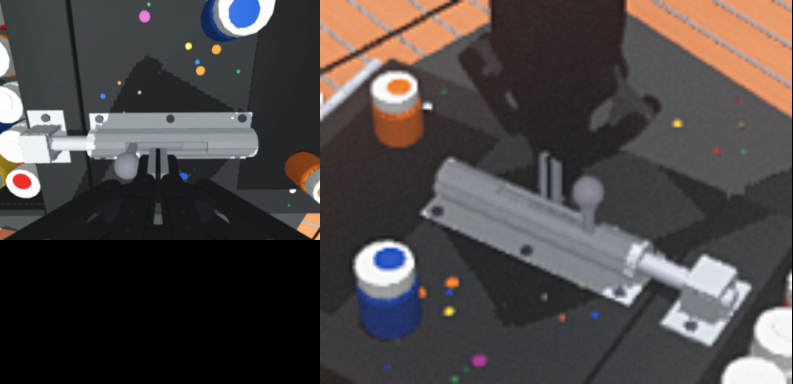

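Call:
play_rows --motion "0.3 -1 0 0; 0.6 -2.3 0 0; 2.5 -1.8 0.3 0; 4.4 -1.2 0.5 0; 4.4 -1.2 0.5 0"

```text
time_s: 5.45
eef_pos: [543.9, -7.5, 170.7]
tcp_rot: [0.99, 0.139, 0.001, -0.0]
ft_force: [0.7, -0.6, -0.7]
grip_width: 0.1
```

```bash
python3 - <<'E'
from h import *
go((10,5,170))
E
```

```text
t 5.45 tcp [543.9  -7.5 170.7] F [ 0.7 -0.6 -0.7]
chest tcp [ 10.8 -38.1 170.7]
(10, 5, 170) delta cm [-1.27  4.12 -0.07]
```

Call:
play_rows --motion "-0.4 1.4 0 0; -0.8 2.8 0 0; -1.3 4.1 0 0; -1.3 4.1 0 0"

```text
time_s: 5.85
eef_pos: [527.5, 35.9, 170.1]
tcp_rot: [0.99, 0.141, -0.0, -0.0]
ft_force: [-0.1, 0.0, 0.4]
grip_width: -0.1
```

```bash
python3 - <<'E'
from h import *
go((-9,6,170),(-30,6,168))
E
python3 look.py 5
```

```text
t 5.85 tcp [527.5  35.9 170.1] F [-0.1  0.   0.4]
chest tcp [  7.    8.1 170.1]
(-9, 6, 170) delta cm [-1.48 -0.64 -0.01]
(-30, 6, 168) delta cm [-3.5  -1.23 -0.21]
```

View pics/l5.png

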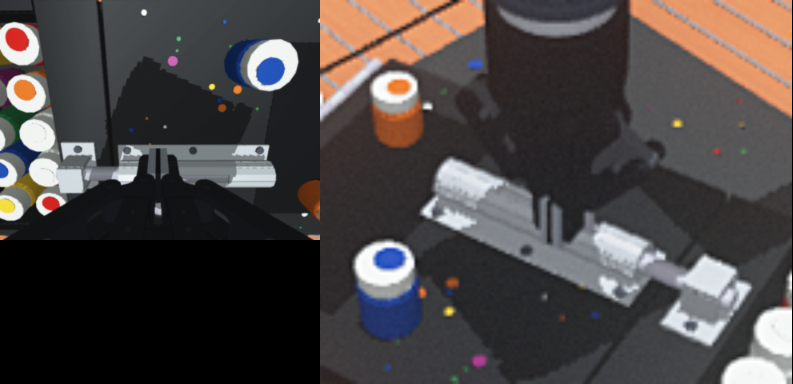

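Call:
play_rows --motion "-0.8 -0.4 0 0; -1.5 -0.6 0 0; -2.2 -0.8 0 0; -3 -1.1 -0.1 0; -3.5 -1.2 -0.2 0"

```text
time_s: 6.45
eef_pos: [493.4, 21.0, 168.4]
tcp_rot: [0.99, 0.139, 0.0, 0.0]
ft_force: [1.8, -0.0, 0.2]
grip_width: 0.2
```

```bash
python3 - <<'E'
from h import *
go((-44,6,168),(-56,6,159))
E
python3 look.py 6
```

```text
t 6.45 tcp [493.4  21.  168.4] F [ 1.8 -0.   0.2]
chest tcp [-29.9   3.2 168.4]
(-44, 6, 168) delta cm [-1.44 -0.13 -0.04]
(-56, 6, 159) delta cm [-2.59 -0.46 -0.94]
```

View pics/l6.png

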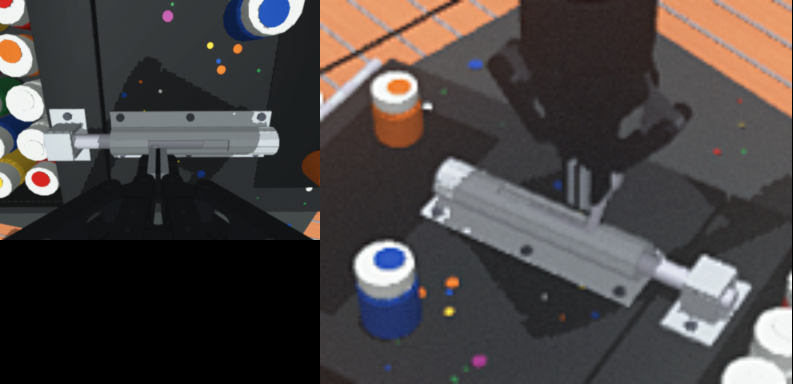

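The stem is visibly tilting (scene half, ~595,210), so the knob has entered the notch.

Call:
play_rows --motion "-0.7 -0.1 0 0; -1.4 -0.2 0 0; -2 -0.3 -0.5 0; -2.5 -0.4 -0.9 0; -2.5 -0.4 -0.9 0"

```text
time_s: 7.05
eef_pos: [467.5, 17.8, 158.3]
tcp_rot: [0.99, 0.139, -0.001, -0.0]
ft_force: [1.1, 1.2, 0.6]
grip_width: -0.4
```

```bash
python3 - <<'E'
from h import *
go((-66,6,148),(-70,6,144))
E
python3 look.py 7
```

```text
t 7.05 tcp [467.5  17.8 158.3] F [1.1 1.2 0.6]
chest tcp [-55.6   7.2 158.3]
(-66, 6, 148) delta cm [-0.97 -0.41 -1.03]
(-70, 6, 144) delta cm [-1.35 -0.52 -1.43]
```

View pics/l7.png

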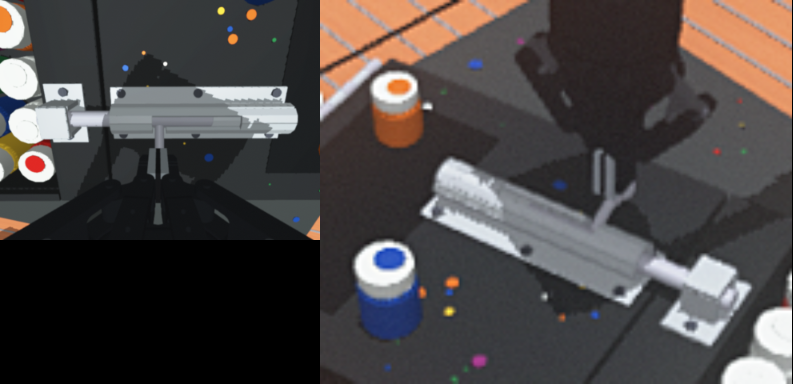

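Call:
play_rows --motion "-0.4 -0.2 -0.4 0; -0.7 -0.3 -0.7 0; -1 -0.4 -1 0; -1.4 -0.5 -1.3 0; -1.4 -0.5 -1.3 0"

```text
time_s: 7.65
eef_pos: [454.1, 12.6, 145.7]
tcp_rot: [0.99, 0.139, -0.001, -0.0]
ft_force: [0.3, -0.1, 1.0]
grip_width: -0.1
```

```bash
python3 - <<'E'
from h import *
go((-72,6,143))
E
python3 look.py 8
```

```text
t 7.65 tcp [454.1  12.6 145.7] F [ 0.3 -0.1  1. ]
chest tcp [-69.9   6.  145.7]
(-72, 6, 143) delta cm [-0.2  -0.06 -0.27]
```

View pics/l8.png

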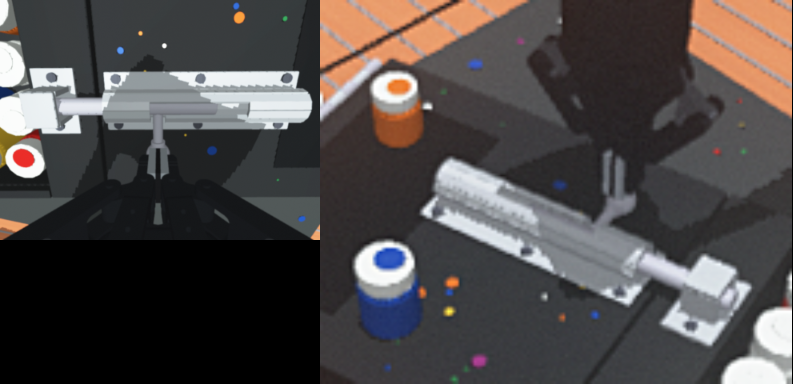

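Knob nearly level; press down until the stop shows in the force.

Call:
play_rows --motion "-0.2 -0.1 -0.2 0; -0.2 -0.1 -0.3 0; -0.2 -0.1 -0.3 0"

```text
time_s: 8.05
eef_pos: [454.1, 11.7, 144.7]
tcp_rot: [0.99, 0.139, 0.001, 0.0]
ft_force: [-1.1, 2.6, 9.2]
grip_width: 0.1
```

Call:
play_rows --motion "0 0 -0.2 0; 0 0 -0.2 0; 0 0 -0.2 0"

```text
time_s: 8.35
eef_pos: [454.3, 11.3, 143.9]
tcp_rot: [0.99, 0.14, 0.001, 0.001]
ft_force: [-6.2, 1.5, 20.1]
grip_width: -0.1
```

Call:
play_rows --motion "0 0 1 0; 0 0 3 0; -1 -0.5 6 0; -3 -2 9 0; -6 -5 10 0"

```text
time_s: 8.85
eef_pos: [394.1, -38.5, 244.4]
tcp_rot: [0.99, 0.141, 0.002, 0.001]
ft_force: [-0.2, -1.8, 0.2]
grip_width: -0.2
```

Call:
play_rows --motion "-3 -4 0 0; -5 -8 0 0; -5 -12 0 0; -5 -12 0 0; -5 -12 0 0"

```text
time_s: 9.35
eef_pos: [342.6, -158.7, 241.1]
tcp_rot: [0.99, 0.138, -0.0, -0.0]
ft_force: [0.9, 0.1, 1.3]
grip_width: 0.2
```

```bash
python3 - <<'E'
from h import *
import cv2
go()
b=r.read_camera("scene");d=r.read_camera("top")
cv2.imwrite("pics/s9.png",cv2.resize(b[180:280,265:400,::-1],None,fx=5.9,fy=5.9,interpolation=cv2.INTER_CUBIC))
cv2.imwrite("pics/t9.png",d[:,:,::-1])
cv2.imwrite("pics/t9d.png",cv2.resize(d[220:300,280:420,::-1],None,fx=5.7,fy=5.7,interpolation=cv2.INTER_CUBIC))
for y in(3,5):
  L=ch(p,(-72,y,136));a=proj("scene",L);t=proj("top",L)
  print("locked ball crop px",(a-[265,180]+.4)*5.9,(t-[280,220]+.4)*5.7)
E
```

```text
t 9.35 tcp [ 342.6 -158.7  241.1] F [0.9 0.1 1.3]
chest tcp [-224.5 -127.8  241.1]
locked ball crop px [445.61349746 217.71859285] [416.31887792 384.55865141]
locked ball crop px [450.91941529 219.93162934] [410.24692552 386.44614688]
```

View pics/s9.png

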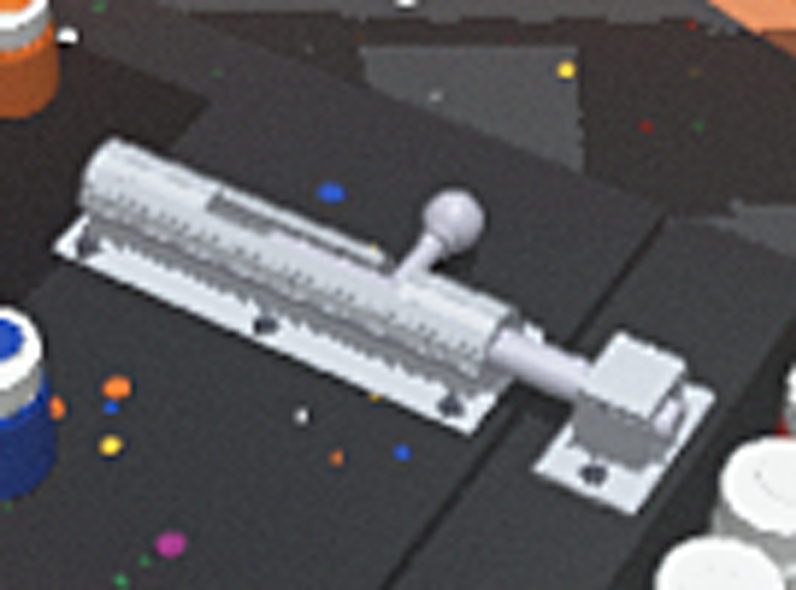

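View pics/t9.png

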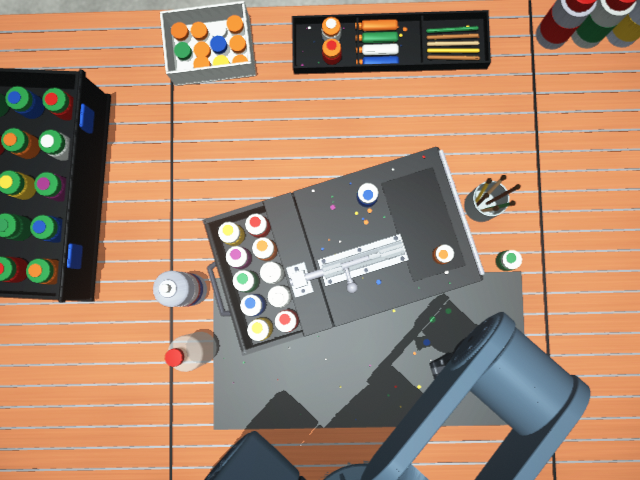

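View pics/t9d.png

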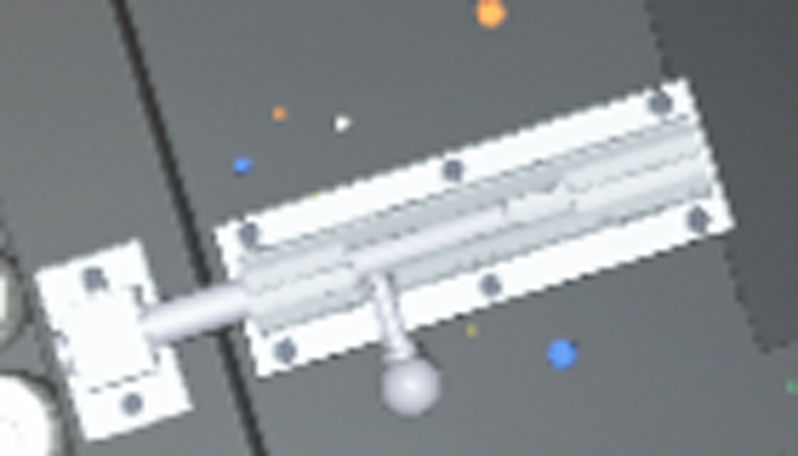

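The ball sits at (454,220) in the scene crop and (411,386) in the top crop. The predicted locked positions are (451,220) and (410,386). The rod is through the keeper and the pots have not moved.

```bash
python3 -c "
from station import r
print(r.close_job())"
```

```text
the job is handed in; nothing more can be done
None
```

The lid is bolted and the job is handed in. The hand-in reports no verdict, so this rests on my own checks.

**What I did:** With the shut fingers, I pushed the knob along its slot until the end stop pushed back at about 11 N. I then went round to the knob's other side and pushed it over and down into the notch. I pressed until the notch's stop pushed back at about 20 N, then backed the arm clear. The arm's clock read 9.35 s when I had backed off, out of 45 s allowed.

**Last checks:**
- **Knob:** In both camera views the ball is within about 0.5 px of where a fully locked knob should appear.
- **Bolt and lid:** The rod is seen through the keeper, and the lid looks shut.
- **Other objects:** The pots, can, bottle and brush jar look unmoved by eye in the last top picture; I did not measure them.
- **Arm:** It touches nothing.

No check failed. One reading differed a little: the fingertip ended about 2 mm lower than the locked knob's calculated top. That is about the size of the calibration error plus a little give under the press.

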